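Unclip the microscope lamp from its charging dock and put it in the tray

ROBOT

A 7-joint arm with a two-finger parallel gripper is mounted at the origin on the work surface. World frame = base frame: x ahead of the robot, y to its left, z up, the work surface at z = 0. Lengths are in m, angles in rad, forces in N, time in s.
With the tool pointing down it reaches from about 0.425 to 1.025 m from the base axis. Payload 3.6 kg.
Tool frame: the origin (TCP) lies between the finger pads; the fingertips stand robot.nose_length ahead of it and the grasp point (between the pads) is the TCP (robot.nose_length is the distance from the TCP to the fingertips, in m); z points along the fingers, y is the direction in which the jaws open and shut (so a half turn about z gives the same grasp; the last joint's range is limited). The gripper opens to 85 mm and grips with 20 to 120 N. Pads are 22 mm wide; open, the fingers measure 114 mm over their backs; the gripper's body (76 mm by 85 mm) begins 54 mm behind the grasp point. The pads swing forward as they close: fully open they stand 13 mm farther back than shut.
Start: joints at [1.196, 0.591, 0.048, 1.609, -0.033, 0.943, -0.034], TCP at [0.201, -0.697, 0.25] pointing down, gripper open.
Joint ranges: [-2.69, 2.69], [-0.47, 2.24], [-1.27, 1.36], [0.19, 2.51], [-1.53, 4.68], [0.08, 2.07], [-3.09, 3.09]. Speed limits (rad/s): [2.57, 2.57, 3.14, 3.14, 3.14, 3.14, 3.14].

INTERFACE

Orientations are given as a rotation vector (axis times angle).
In Python, from plant import robot, imaging, workorder gives the robot as it stands.
- The arm moves only by the shell command python3 -m inch 'ROWS' [OPENING] [FORCE]. ROWS is JSON, a list of rows, each an object with "offset": the shift along the world's x, y, z in cm, a list of three; "dr": the turn, a rotation vector about the world's x, y, z in rad, a list of three. A call has 1 to 10 rows; each row is the pose to reach, as a shift and turn from the pose measured when the call began; what a row does not reach only later rows make up. A row lasts 1/10 s, in which the tool goes at most 50 mm and 8.59 degrees, less where a joint would pass 70% of its speed; a pose out of reach is approached as far as the arm can. A call with a gripper value outside its range is refused whole. OPENING is the opening, from 0 (shut) to 1 (fully open), set as the call begins (- or left out, the last holds). The fingers move at their own pace and stop on an object; FORCE is the grip in N (left out, the last holds). Time passes only in rows, so rows that repeat a pose let the fingers close. It gives the time, the measured TCP pose, the force and the opening at its end, in the units of the state.
- robot.get_state(): the state, without advancing time (a new reading comes with each control period).
- imaging.camera(name): name is "scene" or "side" or "wrist"; returns a dict with "img" (384x512x3 uint8, red, green, blue), "fx", "fy", "cx", "cy" (pixels), "extrinsics" (4x4, takes a point from world to camera coordinates); the wrist camera has in their place "T_tool_cam" (4x4, takes a point from camera to tool coordinates, whose origin is the TCP and whose axes are the flange's). Camera axes: x right, y down, z forward; pixel columns grow to the right and rows downward; lengths in m; the calibration is good to about 2 mm. A picture is of the moment at which its call begins: read the wrist's pose just before it. There is no depth.
- workorder.hand_in(): hands the job in, once; it reports no verdict.
The state is a dict: "t": time; "joint_pos": joint angles; "joint_vel": joint speeds; "effort": joint torques, N m; "position": TCP position; "ee_rot": TCP orientation; "contact_force": force on the tool from outside, world axes, zero at the start; "torque": the same for the moment, N m; "width": finger opening in m.
Only numpy, scipy, OpenCV 4.12 (cv2) and the standard library are available. Lean on these libraries where they do the work, as an engineer would, in place of code of your own. Each camera call takes 0.05 s, during which the arm holds its last target. There are 200 camera calls.

TASK

Hold the red release button down and, keeping it down, slide the microscope lamp forward out of the rails of its charging dock. Then set it down gently, upright and flat, in the empty bay of the white tray and let go. Never push hard, yank at a lamp that is still clipped, or drop it, and leave the other things alone.

Things in the scene. Friction and masses are not known exactly. Their poses are not given: they have to be found in the camera images.
- dock: Charging dock fixed to the bench: white foot 170 (x) x 92 (y) x 22 mm. Origin at the centre of its underside, z up. The lamp slides out along the dock's -x. On a rubber bellows above it is a sprung carriage whose floor is 46 mm over the bench. It sinks under load, by up to 17 mm: from 1 to 6 N on (units differ widely, unseen), then 0.5 N per mm. Dock and lamp clip crack at about 25 N.
- dock_home (a point): Point on the carriage floor under the centre of the clipped-in lamp, 40 mm along the dock's +x from its origin. Moves with the carriage. Here two black C-rails (gap 67 mm, from dock x = +5 to +76 mm) lap over the lamp's flange, so the lamp cannot be lifted or turned; it is free of them after 70 mm of travel. Axes as the dock's.
- dock_apron (a point): Point on the carriage floor, 75 mm in front (dock -x) of point dock_home: middle of the flat open apron on which the lamp stands once it is out of the rails and can be lifted. The apron runs from dock x = -75 to +5 mm.
- dock_stops (a point): Midway between the two yellow stop noses that reach in from the rails (gap between them 46 mm, 5 mm thick along x, 22 to 34 mm above the floor). They catch the button's red wings unless it is held down. This point is 28 mm above the floor.
- lamp: Clip-on microscope lamp, 0.23 kg: black flange 70 (x) x 64 (y) x 8 mm, white body 70 x 40 mm on it up to 32 mm, a small round lens in its -x end, a sprung red release button on top: it starts to move at 3 N and is fully down (7 mm) at 10 N. From 5 mm on it passes beneath the yellow stops and must stay down for the first 15 mm of the slide. Origin at the centre of its underside, z up, axes along the dock's when clipped in.
- lamp_grip (a point): Centre of the top edge of the upright red rib on the release button, 66 mm above the lamp's underside (button up). Rib: 12 mm thick (lamp y), 30 mm long (lamp x), 29 mm high, on a 36 x 28 mm red cap. Pinch it here; the lamp can be carried by it. The button's two red wings, 58 mm across, lie 20 mm to the lamp's +x of its centre, behind the yellow stops.
- tray: White open accessory tray, fixed, 170 (x) x 250 (y) x 35 mm high, walls 4 mm, floor 5 mm thick, split by one wall into two bays of 162 x 119 mm. Origin at the centre of its underside, z up.
- tray_bay (a point): Centre of the floor of the empty bay (the tray's +y bay), 61 mm along the tray's +y, 5 mm above the bench.
- red_box: Small open red box 60 x 50 x 20 mm, loose in the other bay of the tray: leave it. Origin at the centre of its underside.
- marker: Black marker 20 x 90 x 12 mm lying in the other bay of the tray: leave it. Origin at the centre of its underside.
- dish: Covered glass culture dish, 60 mm across, 14 mm high, on the bench: leave it. Origin at the centre of its underside.
- slide_box: Blue box of microscope slides 85 x 34 x 30 mm on the bench: leave it. Origin at the centre of its underside.
There are look-alikes about, which are no part of the job. There is more than one size of the lamp; the one meant has the size given above.

How it is judged:
By the outcome, as a careful person would: the job done as asked, in the order asked, and still so for the second after the job is handed in, with the robot touching nothing.
It also fails if it takes over 61 s, if anything falls off the work surface, if the arm or the gripper's body presses on something with over 40 N, if the wrist force passes 120 N, or if a joint passes its speed limit or range.

## Working session

There is one attempt and no reset: what is moved stays moved. The work goes in short steps, Python scripts to look and compute and a shell command to move; the robot and the scene stay as the last step left them, time stands still between calls to the robot, and variables do not carry over. Pictures are saved under pics/ and viewed, about 8 in all and at most 12, crops included, and the job is handed in when it is done.

```bash
ls; mkdir -p pics; cat > h.py <<'E'
import numpy as np, cv2
from scipy.spatial.transform import Rotation as R
from plant import robot, imaging, workorder
def snap(n,f=None):
    s=robot.get_state(); c=imaging.camera(n)
    if n=="wrist":
        T=np.eye(4);T[:3,:3]=R.from_rotvec(s["ee_rot"]).as_matrix();T[:3,3]=s["position"]
        c["cw"]=T@np.array(c["T_tool_cam"])
    else: c["cw"]=np.linalg.inv(np.array(c["extrinsics"]))
    if f: cv2.imwrite("pics/"+f,c["img"][...,::-1])
    return c
def ray(c,u,v):
    d=c["cw"][:3,:3]@np.array([(u-c["cx"])/c["fx"],(v-c["cy"])/c["fy"],1.]); return c["cw"][:3,3],d
def onz(c,u,v,z):
    o,d=ray(c,u,v); return o+d*(z-o[2])/d[2]
def two(c1,p1,c2,p2):
    o,d=ray(c1,*p1);q,e=ray(c2,*p2)
    t=np.linalg.lstsq(np.stack([d,-e],1),q-o,rcond=None)[0]
    a=o+d*t[0];b=q+e*t[1]; return (a+b)/2,np.linalg.norm(a-b)
def proj(c,p):
    q=np.linalg.inv(c["cw"])@np.append(p,1); return np.array([c["fx"]*q[0]/q[2]+c["cx"],c["fy"]*q[1]/q[2]+c["cy"]])
E
python3 - <<'E'
from h import *
ims=[]
for n in("scene","side"):
    c=snap(n,n+"0.png"); print(n,c["cw"].round(3).tolist(),c["fx"],c["cx"],c["cy"])
s=robot.get_state();print(s, robot.nose_length)
E
```

```text
pics
scene [[-0.071, 0.816, -0.573, 1.186], [0.997, 0.06, -0.038, 0.048], [0.003, -0.574, -0.819, 0.958], [0.0, 0.0, 0.0, 1.0]] 425.81266434202126 248.47606439635985 194.867481829849
side [[-0.706, -0.407, 0.58, -0.208], [-0.709, 0.396, -0.584, 0.795], [0.008, -0.823, -0.568, 0.837], [0.0, 0.0, 0.0, 1.0]] 459.8952904605033 260.11658689820615 192.00891743574434
{'t': 0.1, 'joint_pos': array([ 1.19647776,  0.59207339,  0.04833277,  1.60968691, -0.03327587,
        0.94268435, -0.03368931]), 'joint_vel': array([-0.00087963, -0.00260434, -0.00163957, -0.00413335, -0.00091697,
        0.00020034, -0.00128396]), 'effort': array([ 4.87789788e-03, -5.49994504e+01,  1.55403838e+00, -1.98823303e+01,
        9.83756909e-03,  3.82510072e-03,  1.64532486e-05]), 'position': array([ 0.20072369, -0.69593213,  0.24922542]), 'ee_rot': array([-3.10867694e+00, -4.39507915e-01,  6.85448382e-04]), 'contact_force': array([-0.36752803, -0.4901764 ,  0.33477503]), 'torque': array([ 0.05885942, -0.0404261 ,  0.02342034]), 'width': 0.08506236026187035} 0.019
```

View pics/scene0.png

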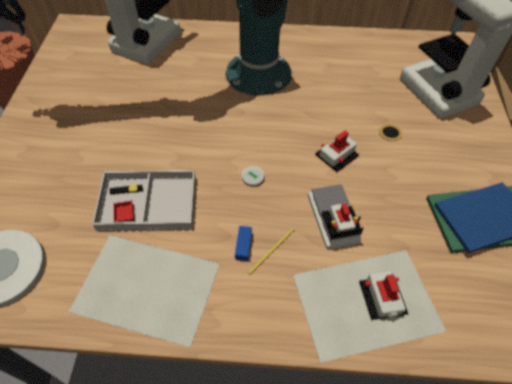

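View pics/side0.png

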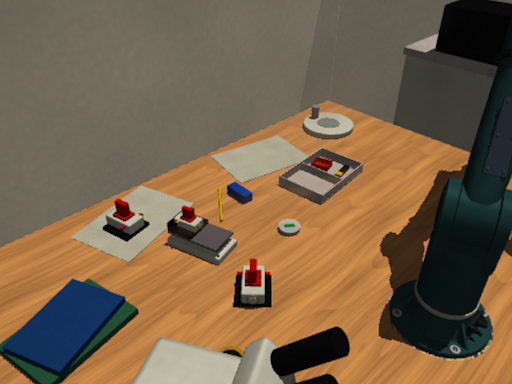

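```bash
python3 - <<'E'
import cv2,numpy as np
a=cv2.imread("pics/scene0.png")[175:260,290:380];b=cv2.imread("pics/side0.png")[195:270,155:245]
a=cv2.resize(a,None,fx=6,fy=6,interpolation=cv2.INTER_CUBIC)
b=cv2.resize(b,None,fx=6,fy=6,interpolation=cv2.INTER_CUBIC)
a=a[:,:400] if 0 else a
o=np.zeros((510,1080,3),np.uint8);o[:510,:540]=a;o[:450,540:]=b
cv2.imwrite("pics/z0.png",cv2.resize(o,(800,378),interpolation=cv2.INTER_AREA))
E
```

```text
(no output)
```

View pics/z0.png

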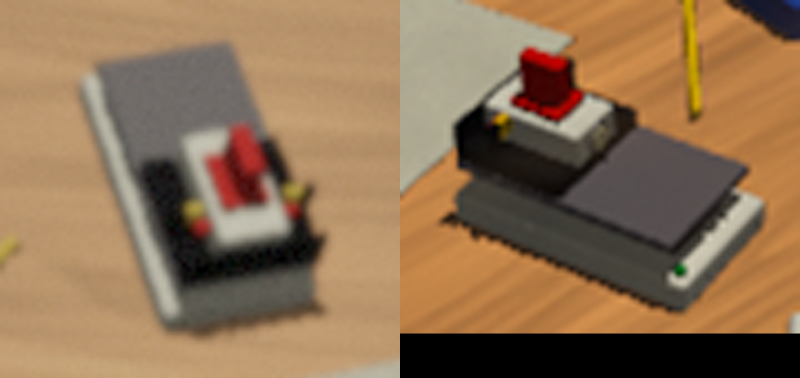

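The target lamp is in the dock (scene ≈(345,208) rib top, side ≈(188,208)); the apron points to the upper left in the scene view, i.e. towards the robot. The tray's empty bay is at scene ≈(170,200).

```bash
python3 - <<'E'
from h import *
a=snap("scene");b=snap("side")
k=4.444
S=lambda x,y:(290+x/k,175+y/k); D=lambda x,y:(155+(x-400)/k,195+y/k)
print("rib",two(a,S(246,143),b,D(548,55)))
for n,z,p in[("footL front",.022,S(84,82)),("footL back",.022,S(168,315)),("apron fl",.046,S(97,65)),("apron fr",.046,S(232,43)),]:
    print(n,onz(a,*p,z).round(3))
print("side: apron fl",onz(b,*D(748,170),.046).round(3),"fr",onz(b,*D(673,248),.046).round(3), "foot",onz(b,*D(765,203),.022),onz(b,*D(690,300),.022))
# tray: gray outline
m=None
for n,z,p in [("tl",.035,(106,172)),("tr",.035,(195,172)),("br",.035,(194,223)),("bl",.035,(95,223)),("div top",.035,(149,175)),("div bot",.035,(145,222))]:
    print(n,onz(a,*p,z).round(3))
E
```

```text
rib (array([0.61292813, 0.23890989, 0.11355001]), np.float64(0.0028421424604564943))
footL front [0.514 0.166 0.022]
footL back [0.671 0.211 0.022]
apron fl [0.519 0.17  0.046]
apron fr [0.496 0.251 0.046]
side: apron fl [0.512 0.171 0.046] fr [0.491 0.248 0.046] foot [0.50368986 0.16548639 0.022     ] [0.47114616 0.25365731 0.022     ]
tl [ 0.492 -0.392  0.035]
tr [ 0.474 -0.148  0.035]
br [ 0.637 -0.127  0.035]
bl [ 0.655 -0.376  0.035]
div top [ 0.494 -0.272  0.035]
div bot [ 0.643 -0.251  0.035]
```

```bash
python3 -m inch '[{"offset":[35,45,5],"dr":[0,0,0]},{"offset":[35,45,5],"dr":[0,0,0]},{"offset":[35,45,5],"dr":[0,0,0]},{"offset":[35,45,5],"dr":[0,0,0]},{"offset":[35,45,5],"dr":[0,0,0]},{"offset":[35,45,5],"dr":[0,0,0]},{"offset":[35,45,5],"dr":[0,0,0]},{"offset":[35,45,5],"dr":[0,0,0]},{"offset":[35,45,5],"dr":[0,0,0]},{"offset":[35,45,5],"dr":[0,0,0]}]' 0.6 25
python3 -c "
from h import *
print(np.array(imaging.camera('wrist')['T_tool_cam']).round(3))"
```

```text
t: 1.2
position: [0.5074, -0.3014, 0.2936]
ee_rot: [-3.109, -0.439, 0.0]
contact_force: [0.4, -1.0, 0.5]
width: 0.0513
[[-0.    -0.954 -0.299  0.077]
 [ 1.    -0.     0.    -0.001]
 [-0.    -0.299  0.954 -0.124]
 [ 0.     0.     0.     1.   ]]
```

```bash
python3 -m inch '[{"offset":[10,54,-4],"dr":[0,0,0]},{"offset":[10,54,-4],"dr":[0,0,0]},{"offset":[10,54,-4],"dr":[0,0,0]},{"offset":[10,54,-4],"dr":[0,0,0]},{"offset":[10,54,-4],"dr":[0,0,0]},{"offset":[10,54,-4],"dr":[0,0,0]},{"offset":[10,54,-4],"dr":[0,0,0]},{"offset":[10,54,-4],"dr":[0,0,0]},{"offset":[10,54,-4],"dr":[0,0,0]},{"offset":[10,54,-4],"dr":[0,0,0]}]'
python3 -m inch '[{"offset":[1,6,-3],"dr":[0,0,0]},{"offset":[1,6,-3],"dr":[0,0,0]},{"offset":[1,6,-3],"dr":[0,0,0]},{"offset":[1,6,-3],"dr":[0,0,0]}]'
python3 - <<'E'
from h import *
c=snap("wrist","w1.png");np.save("w1.npy",{k:c[k] for k in("cw","fx","fy","cx","cy","img")},allow_pickle=True)
print(robot.get_state()["position"],robot.get_state()["ee_rot"])
print(proj(c,[.613,.239,.112]))
E
```

```text
t: 2.25
position: [0.603, 0.1878, 0.2586]
ee_rot: [-3.102, -0.46, -0.012]
contact_force: [0.2, -0.4, -0.7]
width: 0.0511
t: 2.65
position: [0.613, 0.2459, 0.2283]
ee_rot: [-3.104, -0.459, -0.01]
contact_force: [0.5, -0.6, -0.1]
width: 0.0513
[0.6134906  0.24476297 0.22880186] [-3.10449382 -0.45546942 -0.01123884]
[265.52587392 197.47637046]
```

View pics/w1.png

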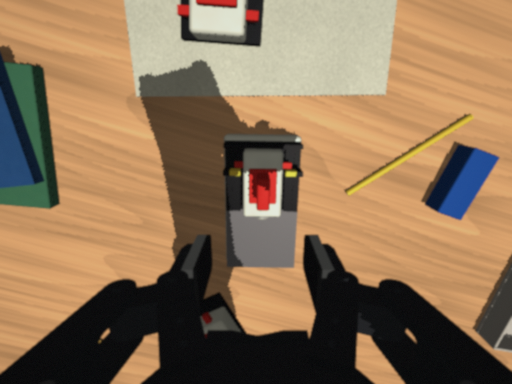

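```bash
python3 - <<'E'
from h import *
c=np.load("w1.npy",allow_pickle=True).item(); im=c["img"].astype(int)
cv2.imwrite("pics/w1z.png",cv2.resize(c["img"][125:275,210:315,::-1],None,fx=4,fy=4,interpolation=cv2.INTER_CUBIC))
for v in range(160,216,4):
    r=im[v,225:300]; m=np.where((r[:,0]>100)&(r[:,1]<60))[0]+225
    print(v,[(int(x),int(im[v,x,0])) for x in m])
for v in(225,260):
    r=im[v].mean(1); print(v,[int(x) for x in r[220:305]])
E
```

```text
160 []
164 [(284, 213), (285, 218), (286, 218), (287, 218), (288, 218), (289, 217), (290, 209), (291, 171)]
168 [(283, 146), (284, 161), (285, 165), (286, 170), (287, 177), (288, 178), (289, 175), (290, 159), (291, 119)]
172 [(268, 133), (269, 163), (270, 154), (271, 134), (272, 152), (273, 185), (274, 195)]
176 [(250, 208), (251, 206), (252, 172), (253, 114), (268, 106), (269, 166), (270, 211), (271, 220), (272, 221), (273, 221), (274, 221)]
180 [(250, 202), (251, 179), (252, 123), (269, 123), (270, 177), (271, 213), (272, 220), (273, 220), (274, 220)]
184 [(250, 208), (251, 203), (252, 166), (253, 110), (258, 101), (269, 124), (270, 176), (271, 212), (272, 220), (273, 220), (274, 219)]
188 [(250, 201), (251, 180), (252, 126), (256, 109), (257, 148), (258, 185), (259, 205), (260, 210), (261, 212), (262, 211), (263, 206), (264, 185), (265, 141), (269, 140), (270, 189), (271, 214), (272, 220), (273, 219), (274, 219)]
192 [(250, 205), (251, 191), (252, 147), (253, 102), (256, 112), (257, 151), (258, 188), (259, 207), (260, 211), (261, 213), (262, 216), (263, 218), (264, 219), (265, 219
[... 1066 characters left out ...]
17, 117, 118, 118, 118, 117, 118, 118, 119, 119, 119, 118, 118, 119, 120, 118, 120, 120, 120, 119, 119, 119, 120, 121, 120, 120, 120, 120, 120, 121, 121, 120, 121, 121, 121, 120, 120, 122, 121, 121, 121, 121, 122, 122, 121, 122, 121, 120, 121, 126, 141, 155, 158, 158, 157, 157, 156, 155, 153]
260 [69, 70, 70, 71, 70, 69, 63, 53, 46, 44, 44, 44, 45, 45, 44, 45, 46, 49, 55, 62, 83, 104, 113, 113, 114, 114, 113, 114, 114, 114, 114, 114, 113, 114, 113, 114, 114, 113, 114, 114, 114, 114, 114, 114, 115, 115, 115, 115, 115, 114, 115, 115, 115, 114, 114, 114, 114, 116, 115, 115, 115, 115, 116, 115, 115, 115, 115, 116, 116, 116, 115, 116, 117, 122, 136, 147, 151, 152, 154, 154, 154, 149, 122, 68, 22]
```

View pics/w1z.png

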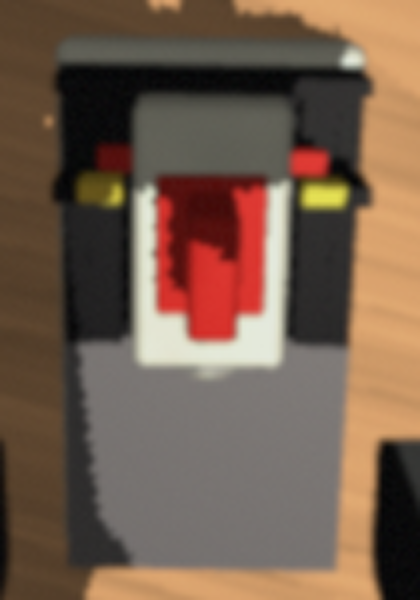

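```bash
python3 - <<'E'
from h import *
c=np.load("w1.npy",allow_pickle=True).item()
s=robot.get_state()
e=onz(c,262.5,210,.112); print("rib -x end top",e.round(4))
l=onz(c,257.3,205,.112);r=onz(c,267.6,205,.112);print("rib w",np.linalg.norm(l-r))
L=[onz(c,*p,.046) for p in((227.5,258),(228,225),(294,260),(295.5,227))]
print([p.round(4).tolist() for p in L])
for a,b in((0,1),(2,3)): d=L[b]-L[a];print("yaw",np.arctan2(d[1],d[0]))
f=[onz(c,*p,.046) for p in((227.5,266),(293.5,267))];d=f[0]-f[1];print("front",f,"yaw",np.arctan2(-d[0],d[1]))
b=[onz(c,243,216.5,.078),onz(c,280.5,216.5,.078)];d=b[0]-b[1];print("body front edge",b,np.linalg.norm(d),np.arctan2(-d[0],d[1]))
w=[onz(c,*p,.046+.028) for p in((231,174),(295.5,174))];print("noses",w)
d1=onz(c,210+76/4,125+72/4,.05)
yaw=.28;ux=np.array([np.cos(yaw),np.sin(yaw)]);print("rib ctr",e[:2]+.015*ux,"front ctr->rib",((f[0]+f[1])/2)[:2]+.115*ux)
T=R.from_rotvec(s["ee_rot"]).as_matrix();print(T.round(3),np.arctan2(T[1,0],T[0,0]),s["position"])
E
```

```text
rib -x end top [0.6006 0.2381 0.112 ]
rib w 0.009430568555874316
[[0.504, 0.2527, 0.046], [0.5471, 0.2636, 0.046], [0.5253, 0.1729, 0.046], [0.568, 0.1857, 0.046]]
yaw 0.24837134473717534
yaw 0.29147107437643566
front [array([0.49312584, 0.24976311, 0.046     ]), array([0.51577928, 0.17024636, 0.046     ])] yaw 0.2775364176651009
body front edge [array([0.57559797, 0.25141093, 0.078     ]), array([0.58710549, 0.21342228, 0.078     ])] 0.0396933356562945 0.29413340404571614
noses [array([0.61541612, 0.27578628, 0.074     ]), array([0.63454615, 0.2125219 , 0.074     ])]
rib ctr [0.61503478 0.24220886] front ctr->rib [0.61497393 0.24178564]
[[ 0.958  0.287  0.007]
 [ 0.287 -0.958  0.005]
 [ 0.008 -0.003 -1.   ]] 0.2913367923339364 [0.6134906  0.24476297 0.22880186]
```

The rib centre (0.615, 0.242) comes out the same from the rib, the body front and the apron front; the yaw is about 0.28, which matches the tool. I'll descend to just below the rib's top.

```bash
python3 -m inch '[{"offset":[0.15,-0.28,-4],"dr":[0,0,-0.01]},{"offset":[0.15,-0.28,-8],"dr":[0,0,-0.01]},{"offset":[0.15,-0.28,-10],"dr":[0,0,-0.01]},{"offset":[0.15,-0.28,-11],"dr":[0,0,-0.01]},{"offset":[0.15,-0.28,-11.7],"dr":[0,0,-0.01]},{"offset":[0.15,-0.28,-12.1],"dr":[0,0,-0.01]},{"offset":[0.15,-0.28,-12.1],"dr":[0,0,-0.01]},{"offset":[0.15,-0.28,-12.1],"dr":[0,0,-0.01]}]'
```

```text
t: 3.5
position: [0.6157, 0.2422, 0.1089]
ee_rot: [-3.106, -0.44, -0.014]
contact_force: [0.0, -0.4, -0.5]
width: 0.0512
```

```bash
python3 -m inch '[{"offset":[0,0,0],"dr":[0,0,0]},{"offset":[0,0,0],"dr":[0,0,0]},{"offset":[0,0,0],"dr":[0,0,0]},{"offset":[0,0,0],"dr":[0,0,0]},{"offset":[0,0,0],"dr":[0,0,0]},{"offset":[0,0,0],"dr":[0,0,0]}]' 0 45
```

```text
t: 4.1
position: [0.6161, 0.2423, 0.1092]
ee_rot: [-3.106, -0.44, -0.015]
contact_force: [-0.3, 0.2, 2.3]
width: 0.0109
```

```bash
python3 -m inch '[{"offset":[0,0,-0.15],"dr":[0,0,0]},{"offset":[0,0,-0.3],"dr":[0,0,0]},{"offset":[0,0,-0.45],"dr":[0,0,0]},{"offset":[0,0,-0.6],"dr":[0,0,0]},{"offset":[0,0,-0.6],"dr":[0,0,0]}]'
```

```text
t: 4.6
position: [0.6161, 0.2424, 0.1031]
ee_rot: [-3.106, -0.44, -0.015]
contact_force: [-0.7, -0.6, 2.9]
width: 0.0109
```

```bash
python3 -m inch '[{"offset":[0,0,-0.2],"dr":[0,0,0]},{"offset":[0,0,-0.4],"dr":[0,0,0]},{"offset":[0,0,-0.5],"dr":[0,0,0]},{"offset":[0,0,-0.5],"dr":[0,0,0]}]'; python3 -m inch '[{"offset":[0,0,-0.2],"dr":[0,0,0]},{"offset":[0,0,-0.4],"dr":[0,0,0]},{"offset":[0,0,-0.5],"dr":[0,0,0]},{"offset":[0,0,-0.5],"dr":[0,0,0]}]'
```

```text
t: 5.0
position: [0.6161, 0.2424, 0.0982]
ee_rot: [-3.106, -0.44, -0.015]
contact_force: [-0.5, -0.9, 5.2]
width: 0.0111
t: 5.4
position: [0.6161, 0.2424, 0.0936]
ee_rot: [-3.106, -0.44, -0.015]
contact_force: [-2.2, -0.6, 7.9]
width: 0.011
```

```bash
python3 -m inch '[{"offset":[0,0,-0.15],"dr":[0,0,0]},{"offset":[0,0,-0.3],"dr":[0,0,0]},{"offset":[0,0,-0.3],"dr":[0,0,0]},{"offset":[0,0,-0.3],"dr":[0,0,0]}]'; python3 -c "
from h import *
print(np.mean([robot.get_state()['contact_force'] for _ in range(5)],0)); snap('side','s1.png');snap('scene','c1.png')
print(robot.get_state()['contact_force'])"
```

```text
t: 5.8
position: [0.6161, 0.2424, 0.0912]
ee_rot: [-3.106, -0.44, -0.015]
contact_force: [-1.9, -0.6, 7.9]
width: 0.0112
[-1.92028694 -0.63504635  7.89784112]
[-1.8143939  -1.49171937  7.6121907 ]
```

```bash
python3 -m inch '[{"offset":[0,0,-0.1],"dr":[0,0,0]},{"offset":[0,0,-0.2],"dr":[0,0,0]},{"offset":[0,0,-0.3],"dr":[0,0,0]},{"offset":[0,0,-0.3],"dr":[0,0,0]}]'; python3 -m inch '[{"offset":[0,0,-0.1],"dr":[0,0,0]},{"offset":[0,0,-0.15],"dr":[0,0,0]},{"offset":[0,0,-0.15],"dr":[0,0,0]},{"offset":[0,0,-0.15],"dr":[0,0,0]}]'
```

```text
t: 6.3
position: [0.6161, 0.2424, 0.0889]
ee_rot: [-3.106, -0.44, -0.015]
contact_force: [-1.0, -0.6, 8.6]
width: 0.011
t: 6.7
position: [0.6161, 0.2424, 0.0883]
ee_rot: [-3.107, -0.44, -0.015]
contact_force: [-1.6, -0.9, 9.1]
width: 0.0107
```

```bash
python3 -m inch '[{"offset":[0,0,-0.15],"dr":[0,0,0]},{"offset":[0,0,-0.3],"dr":[0,0,0]},{"offset":[0,0,-0.4],"dr":[0,0,0]},{"offset":[0,0,-0.4],"dr":[0,0,0]}]'; python3 -c "
from h import *
c=snap('wrist','w2.png');cv2.imwrite('pics/w2z.png',cv2.resize(c['img'][100:320,150:370,::-1],None,fx=2.7,fy=2.7,interpolation=cv2.INTER_CUBIC))"
```

```text
t: 7.1
position: [0.6162, 0.2424, 0.0855]
ee_rot: [-3.107, -0.439, -0.015]
contact_force: [-2.8, -1.2, 12.1]
width: 0.0111
```

View pics/w2z.png

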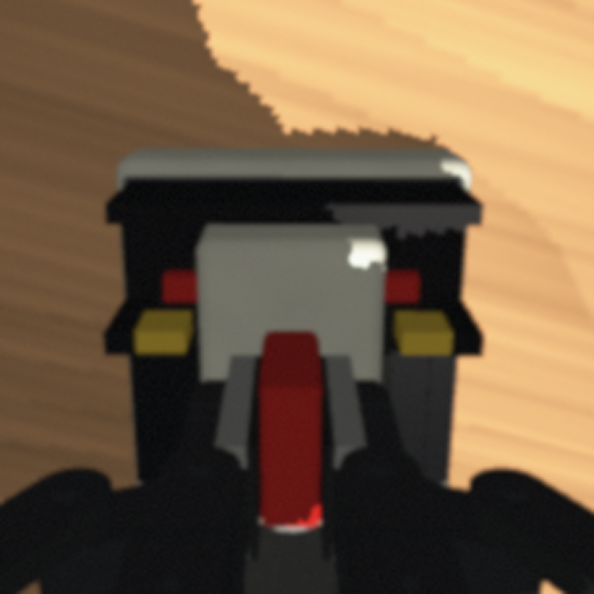

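```bash
python3 -m inch '[{"offset":[-0.2,-0.06,-0.1],"dr":[0,0,0]},{"offset":[-0.4,-0.12,-0.1],"dr":[0,0,0]},{"offset":[-0.6,-0.17,-0.1],"dr":[0,0,0]},{"offset":[-0.6,-0.17,-0.1],"dr":[0,0,0]}]'
```

```text
t: 7.55
position: [0.6142, 0.2421, 0.0869]
ee_rot: [-3.104, -0.439, -0.029]
contact_force: [2.7, 0.3, 9.8]
width: 0.0109
```

```bash
python3 -m inch '[{"offset":[-0.2,-0.06,-0.25],"dr":[0,0,0]},{"offset":[-0.4,-0.12,-0.25],"dr":[0,0,0]},{"offset":[-0.6,-0.17,-0.25],"dr":[0,0,0]},{"offset":[-0.6,-0.17,-0.25],"dr":[0,0,0]}]'
```

```text
t: 7.95
position: [0.6121, 0.2417, 0.0867]
ee_rot: [-3.102, -0.438, -0.043]
contact_force: [3.1, 0.3, 9.7]
width: 0.0109
```

```bash
python3 - <<'E'
from h import *
s=robot.get_state();print(R.from_rotvec(s["ee_rot"]).as_matrix()[:,2].round(3),s["torque"],s["contact_force"],s["effort"].round(1),s["joint_pos"].round(3))
c=snap('wrist','w3.png')
for f in("w2","w3"):
    im=cv2.imread(f"pics/{f}.png")[...,::-1].astype(int)
    y=(im[...,0]>90)&(im[...,1]>70)&(im[...,2]<60); y[:, :190]=0;y[:,330:]=0;y[:200]=0;y[250:]=0
    r=(im[...,0]>60)&(im[...,1]<35)&(im[...,2]<35);
    w=r.copy();w[:190]=0;w[225:]=0;w[:,:205]=0;w[:,310:]=0;w[:,222:290]=0
    b=r.copy();b[:,:240]=0;b[:,275:]=0
    for n,m in(("nose",y),("wing",w),("rib",b)):
        q=np.argwhere(m);print(f,n,len(q),q.mean(0).round(1),q.min(0),q.max(0))
cv2.imwrite('pics/w3z.png',cv2.resize(c['img'][100:320,150:370,::-1],None,fx=2.7,fy=2.7,interpolation=cv2.INTER_CUBIC))
E
```

```text
[ 0.026  0.012 -1.   ] [-0.06425403 -0.34676615 -0.00051014] [3.05832499 0.32358589 9.69392957] [ -0.4 -47.2  -0.7  -9.   -0.2   0.4  -0. ] [-0.38   0.703 -0.095  1.88   0.122  0.536 -1.846]
w2 nose 729 [225.2 241.1] [201 190] [249 328]
w2 wing 281 [205.6 257.4] [200 210] [211 305]
w2 rib 1513 [258.4 257.1] [224 246] [293 269]
w3 nose 757 [222.  237.7] [200 190] [249 329]
w3 wing 219 [204.5 258.9] [200 210] [211 304]
w3 rib 1536 [258.1 257.1] [223 246] [292 269]
```

View pics/w3z.png

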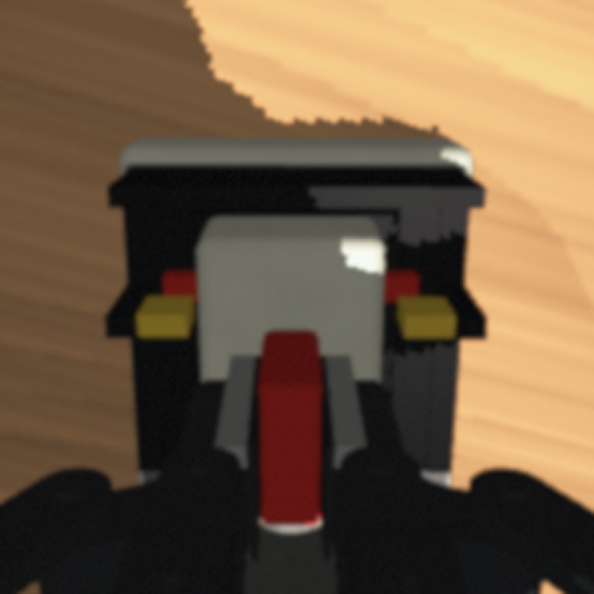

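```bash
python3 -m inch '[{"offset":[-0.3,-0.09,-0.25],"dr":[-0.01,0.026,0]},{"offset":[-0.5,-0.14,-0.25],"dr":[-0.01,0.026,0]},{"offset":[-0.7,-0.2,-0.25],"dr":[-0.01,0.026,0]},{"offset":[-0.8,-0.23,-0.25],"dr":[-0.01,0.026,0]}]'
python3 - <<'E'
from h import *
s=robot.get_state();print(R.from_rotvec(s["ee_rot"]).as_matrix()[:,2].round(3),s["torque"].round(2),s["contact_force"].round(2))
E
```

```text
t: 8.4
position: [0.6091, 0.2413, 0.0867]
ee_rot: [-3.106, -0.438, -0.018]
contact_force: [3.6, 0.6, 10.8]
width: 0.0108
[ 0.01   0.007 -1.   ] [ 0.07 -0.95  0.  ] [ 3.6   0.55 10.79]
```

```bash
python3 -m inch '[{"offset":[-0.4,-0.15,-0.2],"dr":[-0.007,0.02,0]},{"offset":[-0.6,-0.2,-0.2],"dr":[-0.007,0.02,0]},{"offset":[-0.8,-0.25,-0.2],"dr":[-0.007,0.02,0]},{"offset":[-0.9,-0.3,-0.2],"dr":[-0.007,0.02,0]},{"offset":[-1.0,-0.33,-0.2],"dr":[-0.007,0.02,0]}]'
python3 - <<'E'
from h import *
s=robot.get_state();print(R.from_rotvec(s["ee_rot"]).as_matrix()[:,2].round(3),s["torque"].round(2),s["contact_force"].round(2))
E
```

```text
t: 8.9
position: [0.604, 0.2398, 0.0872]
ee_rot: [-3.107, -0.438, -0.002]
contact_force: [4.2, 0.9, 9.2]
width: 0.0109
[ 0.001  0.004 -1.   ] [ 0.11 -0.88 -0.02] [4.22 0.86 9.17]
```

```bash
python3 -m inch '[{"offset":[-0.4,-0.15,-0.25],"dr":[-0.004,0.01,0]},{"offset":[-0.6,-0.2,-0.25],"dr":[-0.004,0.01,0]},{"offset":[-0.8,-0.25,-0.25],"dr":[-0.004,0.01,0]},{"offset":[-1.0,-0.3,-0.25],"dr":[-0.004,0.01,0]},{"offset":[-1.2,-0.36,-0.25],"dr":[-0.004,0.01,0]},{"offset":[-1.4,-0.42,-0.25],"dr":[-0.004,0.01,0]}]'
python3 - <<'E'
from h import *
s=robot.get_state();print(R.from_rotvec(s["ee_rot"]).as_matrix()[:,2].round(3),s["torque"].round(2),s["contact_force"].round(2))
E
```

```text
t: 9.5
position: [0.595, 0.2373, 0.0871]
ee_rot: [-3.106, -0.437, -0.003]
contact_force: [3.3, -0.2, 9.6]
width: 0.0111
[ 0.001  0.005 -1.   ] [ 0.03 -0.97 -0.04] [ 3.27 -0.22  9.6 ]
```

```bash
python3 -m inch '[{"offset":[-0.5,-0.17,-0.2],"dr":[-0.004,0.01,0]},{"offset":[-0.8,-0.25,-0.2],"dr":[-0.004,0.01,0]},{"offset":[-1.1,-0.34,-0.2],"dr":[-0.004,0.01,0]},{"offset":[-1.4,-0.42,-0.2],"dr":[-0.004,0.01,0]},{"offset":[-1.7,-0.5,-0.2],"dr":[-0.004,0.01,0]},{"offset":[-2.0,-0.59,-0.2],"dr":[-0.004,0.01,0]},{"offset":[-2.3,-0.68,-0.2],"dr":[-0.004,0.01,0]}]'
python3 - <<'E'
from h import *
s=robot.get_state();print(R.from_rotvec(s["ee_rot"]).as_matrix()[:,2].round(3),s["torque"].round(2),s["contact_force"].round(2))
E
```

```text
t: 10.2
position: [0.5768, 0.2321, 0.0874]
ee_rot: [-3.106, -0.437, -0.003]
contact_force: [3.6, 0.6, 8.9]
width: 0.011
[ 0.002  0.005 -1.   ] [ 0.01 -0.9  -0.01] [3.63 0.65 8.95]
```

Travel is 40 mm so far, at a steady 4 N drag. I'll continue to about 75 mm.

```bash
python3 -m inch '[{"offset":[-0.5,-0.17,-0.2],"dr":[-0.004,0.01,0]},{"offset":[-0.9,-0.28,-0.2],"dr":[-0.004,0.01,0]},{"offset":[-1.3,-0.4,-0.2],"dr":[-0.004,0.01,0]},{"offset":[-1.7,-0.52,-0.2],"dr":[-0.004,0.01,0]},{"offset":[-2.1,-0.62,-0.2],"dr":[-0.004,0.01,0]},{"offset":[-2.4,-0.7,-0.2],"dr":[-0.004,0.01,0]}]'
python3 -m inch '[{"offset":[-0.5,-0.17,-0.2],"dr":[-0.004,0.01,0]},{"offset":[-0.8,-0.25,-0.2],"dr":[-0.004,0.01,0]},{"offset":[-1.2,-0.36,-0.2],"dr":[-0.004,0.01,0]},{"offset":[-1.6,-0.48,-0.2],"dr":[-0.004,0.01,0]},{"offset":[-1.9,-0.55,-0.2],"dr":[-0.004,0.01,0]}]'
python3 - <<'E'
from h import *
s=robot.get_state();print(np.hypot(*(s["position"][:2]-[.6161,.2424])),R.from_rotvec(s["ee_rot"]).as_matrix()[:,2].round(3),s["torque"].round(2),s["contact_force"].round(2))
E
```

```text
t: 10.8
position: [0.5574, 0.2266, 0.0874]
ee_rot: [-3.106, -0.436, -0.003]
contact_force: [3.1, 0.3, 8.6]
width: 0.0109
t: 11.3
position: [0.5428, 0.2228, 0.0874]
ee_rot: [-3.106, -0.435, -0.002]
contact_force: [2.4, 0.5, 9.2]
width: 0.0109
0.07586734755630133 [ 0.001  0.006 -1.   ] [-0.02 -0.89 -0.01] [2.36 0.47 9.17]
```

```bash
python3 -m inch '[{"offset":[0,0,0.2],"dr":[0,0,0]},{"offset":[0,0,0.6],"dr":[0,0,0]},{"offset":[0,0,1.1],"dr":[0,0,0]},{"offset":[0,0,1.6],"dr":[0,0,0]},{"offset":[0,0,2.1],"dr":[0,0,0]},{"offset":[0,0,2.6],"dr":[0,0,0]},{"offset":[0,0,3.0],"dr":[0,0,0]},{"offset":[0,0,3.4],"dr":[0,0,0]},{"offset":[0,0,3.4],"dr":[0,0,0]}]'
python3 - <<'E'
from h import *
s=robot.get_state();print(s["torque"].round(2),s["contact_force"].round(2))
snap('side','s2.png');c=snap('scene','c2.png')
a=cv2.imread("pics/side0.png")
a=cv2.imread("pics/s2.png")[150:290,120:290];b=cv2.imread("pics/c2.png")[130:270,250:420]
cv2.imwrite("pics/z2.png",cv2.resize(np.hstack([a,b]),None,fx=2.3,fy=2.3,interpolation=cv2.INTER_CUBIC))
E
```

```text
t: 12.2
position: [0.5426, 0.2227, 0.1214]
ee_rot: [-3.106, -0.435, -0.002]
contact_force: [0.2, -0.4, -2.7]
width: 0.011
[ 0.05 -0.06  0.  ] [ 0.2  -0.38 -2.68]
```

View pics/z2.png

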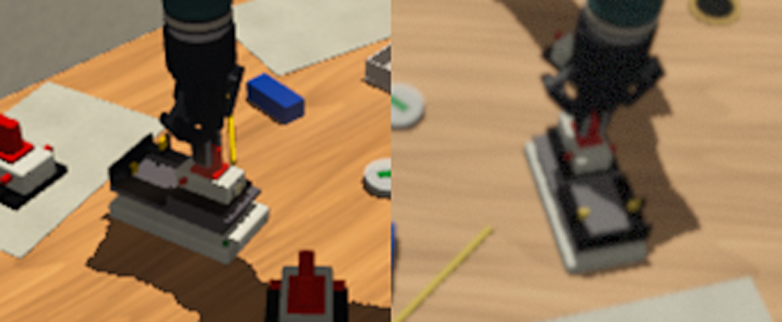

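```bash
python3 -m inch '[{"offset":[0,0,1],"dr":[0,0,0]},{"offset":[0,0,3],"dr":[0,0,0]},{"offset":[0,0,5],"dr":[0,0,0]},{"offset":[0,-1,6],"dr":[0,0,0]},{"offset":[0,-3,6],"dr":[0,0,-0.02]},{"offset":[0,-6,6],"dr":[0,0,-0.04]},{"offset":[0.2,-9,6],"dr":[0,0,-0.06]},{"offset":[0.4,-12,6],"dr":[0,0,-0.08]},{"offset":[0.6,-15,6],"dr":[0,0,-0.1]},{"offset":[0.8,-18,6],"dr":[0,0,-0.12]}]'
python3 -m inch '[{"offset":[0.1,-3,0],"dr":[0,0,-0.02]},{"offset":[0.3,-6,0],"dr":[0,0,-0.04]},{"offset":[0.4,-9,0],"dr":[0,0,-0.06]},{"offset":[0.5,-12,0],"dr":[0,0,-0.08]},{"offset":[0.7,-15,0],"dr":[0,0,-0.08]},{"offset":[0.8,-18,0],"dr":[0,0,-0.08]},{"offset":[0.9,-21,0],"dr":[0,0,-0.08]},{"offset":[0.9,-23,0],"dr":[0,0,-0.08]},{"offset":[0.9,-24.2,0],"dr":[0,0,-0.08]},{"offset":[0.9,-24.2,0],"dr":[0,0,-0.08]}]'
python3 - <<'E'
from h import *
s=robot.get_state();T=R.from_rotvec(s["ee_rot"]).as_matrix();print(T[:,2].round(3),np.arctan2(T[1,0],T[0,0]),s["torque"].round(2),s["contact_force"].round(2))
c=snap("wrist","w4.png"); print(proj(c,[.559,-.2,.005]))
E
```

```text
t: 13.3
position: [0.549, 0.0388, 0.1801]
ee_rot: [-3.128, -0.243, 0.003]
contact_force: [0.5, 0.0, -2.3]
width: 0.0108
t: 14.3
position: [0.556, -0.2066, 0.1794]
ee_rot: [-3.137, -0.109, 0.006]
contact_force: [-0.5, -0.4, -2.7]
width: 0.011
[-0.004  0.003 -1.   ] 0.06938856324492804 [ 0.05  0.   -0.01] [-0.5  -0.35 -2.67]
[252.51059939 174.83955433]
```

View pics/w4.png

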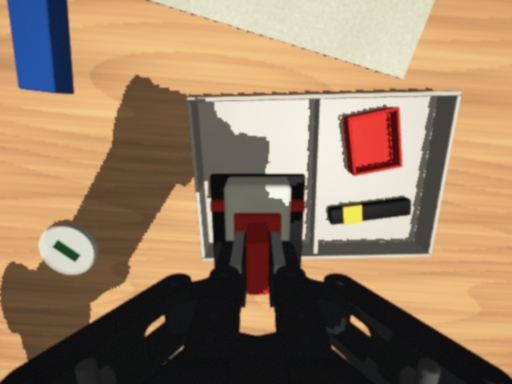

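```bash
python3 - <<'E'
from h import *
c=snap("wrist")
P=[onz(c,*p,.035) for p in((190,98),(316,97),(206,257),(315,253),(459,93),(432,255))]
print([p.round(4).tolist() for p in P])
print("bay ctr",np.mean(P[:4],0),"tray",np.mean([P[0],P[2],P[4],P[5]],0),robot.get_state()["position"])
E
```

```text
[[0.6347, -0.1358, 0.035], [0.6438, -0.2502, 0.035], [0.4714, -0.153, 0.035], [0.4851, -0.2707, 0.035], [0.6564, -0.3785, 0.035], [0.4921, -0.3973, 0.035]]
bay ctr [ 0.5587519  -0.20243471  0.035     ] tray [ 0.56364998 -0.26615873  0.035     ] [ 0.55710749 -0.20253229  0.17957348]
```

```bash
python3 -m inch '[{"offset":[0.1,0,-2],"dr":[0,0,0.02]},{"offset":[0.2,0,-4],"dr":[0.003,-0.004,0.02]},{"offset":[0.2,0,-6],"dr":[0.003,-0.004,0.02]},{"offset":[0.2,0,-8],"dr":[0.003,-0.004,0.02]},{"offset":[0.2,0,-9],"dr":[0.003,-0.004,0.02]},{"offset":[0.2,0,-9.8],"dr":[0.003,-0.004,0.02]},{"offset":[0.2,0,-10.2],"dr":[0.003,-0.004,0.02]},{"offset":[0.2,0,-10.2],"dr":[0.003,-0.004,0.02]},{"offset":[0.2,0,-10.2],"dr":[0.003,-0.004,0.02]}]'
python3 -m inch '[{"offset":[0,0,-0.15],"dr":[0,0,0]},{"offset":[0,0,-0.3],"dr":[0,0,0]},{"offset":[0,0,-0.45],"dr":[0,0,0]},{"offset":[0,0,-0.6],"dr":[0,0,0]},{"offset":[0,0,-0.6],"dr":[0,0,0]}]'
```

```text
t: 15.3
position: [0.5596, -0.2027, 0.0782]
ee_rot: [-3.131, -0.148, -0.004]
contact_force: [0.5, -0.4, -3.4]
width: 0.011
t: 15.8
position: [0.5594, -0.2026, 0.072]
ee_rot: [-3.13, -0.148, -0.003]
contact_force: [-0.6, 0.3, -2.7]
width: 0.011
```

```bash
python3 -m inch '[{"offset":[0,0,-0.1],"dr":[0,0,0]},{"offset":[0,0,-0.2],"dr":[0,0,0]},{"offset":[0,0,-0.3],"dr":[0,0,0]},{"offset":[0,0,-0.3],"dr":[0,0,0]}]'; python3 -m inch '[{"offset":[0,0,-0.05],"dr":[0,0,0]},{"offset":[0,0,-0.1],"dr":[0,0,0]},{"offset":[0,0,-0.15],"dr":[0,0,0]},{"offset":[0,0,-0.15],"dr":[0,0,0]}]'
```

```text
t: 16.2
position: [0.5593, -0.2025, 0.0688]
ee_rot: [-3.13, -0.148, -0.002]
contact_force: [-0.6, 0.6, -3.2]
width: 0.0109
t: 16.6
position: [0.5593, -0.2025, 0.0677]
ee_rot: [-3.13, -0.148, -0.002]
contact_force: [-0.6, 0.9, 0.9]
width: 0.0112
```

```bash
python3 -m inch '[{"offset":[0,0,0],"dr":[0,0,0]},{"offset":[0,0,0],"dr":[0,0,0]},{"offset":[0,0,0],"dr":[0,0,0]},{"offset":[0,0,0],"dr":[0,0,0]},{"offset":[0,0,0],"dr":[0,0,0]}]' 0.5; python3 -m inch '[{"offset":[0,0,0.5],"dr":[0,0,0]},{"offset":[0,0,1.5],"dr":[0,0,0]},{"offset":[0,0,3],"dr":[0,0,0]},{"offset":[0,0,6],"dr":[0,0,0]},{"offset":[0,0,9],"dr":[0,0,0]},{"offset":[0,0,13],"dr":[0,0,0]},{"offset":[0,0,13],"dr":[0,0,0]},{"offset":[0,0,13],"dr":[0,0,0]}]'
python3 - <<'E'
from h import *
snap('side','s3.png');snap('wrist','w5.png')
a=cv2.imread("pics/s3.png")[120:260,150:400];b=cv2.resize(cv2.imread("pics/w5.png"),(400,300))
cv2.imwrite("pics/z3.png",np.vstack([cv2.resize(a,(536,300),interpolation=cv2.INTER_CUBIC),cv2.copyMakeBorder(b,0,0,0,136,0)]))
E
```

```text
t: 17.1
position: [0.5594, -0.2025, 0.0677]
ee_rot: [-3.13, -0.148, -0.003]
contact_force: [0.5, 0.0, 0.4]
width: 0.0428
t: 17.9
position: [0.5602, -0.2028, 0.2]
ee_rot: [-3.132, -0.148, -0.008]
contact_force: [-0.6, 0.2, 0.2]
width: 0.0424
```

View pics/z3.png

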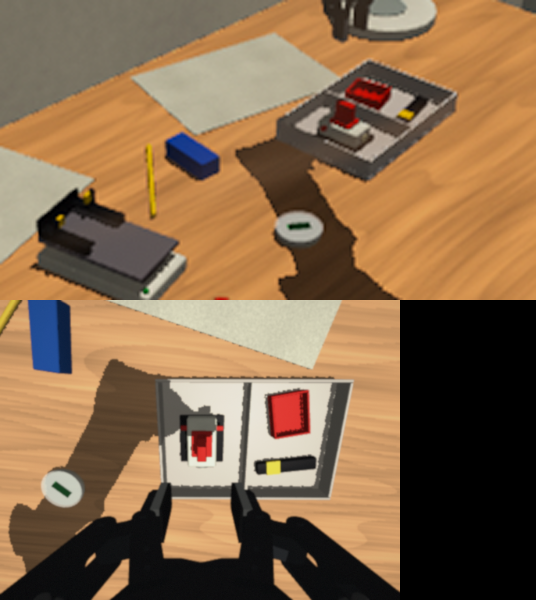

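The lamp stands upright and flat in the middle of the empty bay. The gripper is clear and the other items are where they were.

```bash
python3 -c "
from h import *
print(workorder.hand_in())"
```

```text
the job is handed in; nothing more can be done
None
```

The lamp is out of its dock and standing upright and flat in the middle of the tray's empty bay. The job was handed in at about 18 s of the 61 s allowed.

- **Button and slide:** I gripped the lamp by its red rib and pushed down to about 12 N, 24 mm in all, which matches the full button stroke plus the carriage sinking fully. I then slid the lamp 76 mm along the rails with 9–11 N still on the button and about 4 N of drag. All readings stayed well under the 25 N limit.
- **Lift and placing:** When lifted, the lamp hung free at about 2.7 N, close to its own weight. I set it down until the force reading rose to about +1 N, at a height within 1 mm of what I expected, then let go and backed off.
- **Last checks:** The final pictures show the lamp upright in the bay, the dock empty, and the red box, marker, dish and slide box where they were. The gripper was clear, with its force reading near zero.
- **Disagreements:** Early in the slide the tool tilted by up to about 0.03 rad. I levelled it over the following moves. The measured slide path ended 1–2 mm to the side of the estimated dock axis, with sideways force always under about 1.5 N.

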